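# Pin the tie rod of a mug-mould clamp

## Robot

A 6-joint arm with a two-finger parallel gripper is mounted at the origin on the work surface. World frame = base frame: x ahead of the robot, y to its left, z up, the work surface at z = 0. Lengths are in m, angles in degrees, forces in N, time in s.
With the tool pointing down it reaches from about 0.3 to 0.75 m from the base axis. Payload 8.5 kg.
Tool frame: the origin (TCP) lies midway between the tips of the shut fingers; the grasp point (between the pads) lies 19 mm behind it; y points along the fingers, x is the direction in which the jaws open and shut, and the axes are right-handed (so a half turn about y gives the same grasp; the last joint's range is limited). The gripper opens to 88 mm and grips with 3 to 60 N. Pads are 18 mm wide; open, the fingers measure 123 mm over their backs; the gripper's body (75 mm by 187 mm) begins 45 mm behind the grasp point.
Start: joints at [-12.336, 21.807, 74.336, -0, 83.858, -12.336], TCP at [0.55, 0, 0.239] pointing down, gripper open.
Joint ranges: [-178.18, 178.18], [-50.72, 133.34], [12.68, 142.11], [-81.47, 261.47], [9.98, 163.14], [-165.26, 165.26]. Speed limits (degrees/s): [136.94, 136.94, 180, 180, 180, 180].

## Interface

Orientations are given as [roll, pitch, yaw] about the fixed x, y, z axes, in that order (R = Rz(yaw) Ry(pitch) Rx(roll)).
In Python, from cell import ctrl gives the robot as it stands. The module is installed in compiled form; this text tells all that it offers.
- The arm moves only by the tool send_rows, never from a script. Its argument "deltas" is a list that holds one entry, the list of rows, each a list of 4 numbers: the shift along the tool's x, y, z in cm, then the turn about the tool's y in rad. In form: [[[x, y, z, spin], ...]]. A call has 1 to 12 rows; each row shifts and turns the commanded pose from where the row before left it, along the tool's axes as they then stand; what a row does not reach is not made up. A row lasts 1/8 s, in which the tool goes at most 62.5 mm and 10.7 degrees, less where a joint would pass 70% of its speed; a pose out of reach is approached as far as the arm can. A call with a gripper value outside its range is refused whole. "gripper" is the opening, from 0 (shut) to 1 (fully open), set as the call begins (left out, the last holds). The fingers move at their own pace and stop on an object; "squeeze" is the grip in N (left out, the last holds). Time passes only in rows, so rows that do not move let the fingers close. It gives the time, the measured TCP pose, the force and the opening at its end, in the units of the state.
- ctrl.get_obs(): the state, without advancing time (a new reading comes with each control period).
- ctrl.grab_frame(name): name is "scene" or "side" or "wrist"; returns a dict with "frame" (384x512x3 uint8, red, green, blue), "fx", "fy", "cx", "cy" (pixels), "dist_coeffs" ([k1, k2, p1, p2, k3] as OpenCV has them; the pictures are not rectified), "extrinsics" (4x4, takes a point from camera to world coordinates); the wrist camera has in their place "hand_eye" (4x4, takes a point from camera to tool coordinates, whose origin is the TCP and whose axes are the tool frame's). Camera axes: x right, y down, z forward; pixel columns grow to the right and rows downward; lengths in m; the calibration is good to about 2 mm. A picture is of the moment at which its call begins: read the wrist's pose just before it. There is no depth.
- ctrl.close_job(): hands the job in, once; it reports no verdict.
The state is a dict: "t": time; "qpos": joint angles; "joint_vel": joint speeds; "effort": joint torques, N m; "tool_pos": TCP position; "tcp_rot": TCP orientation; "force": force on the tool from outside, world axes, zero at the start; "torque": the same for the moment, N m; "finger_gap": finger opening in m.
Only numpy, scipy, OpenCV 4.12 (cv2) and the standard library are available. Lean on these libraries where they do the work, as an engineer would, in place of code of your own. Each camera call takes 0.05 s, during which the arm holds its last target. There are 200 camera calls.

## Task

The plaster mug mould is clamped under a steel strap with a tie rod standing up through it. Take the hitch pin from the wooden bat, push it gently through the cross hole of the tie rod from the handle side until its collar is fully home against the rod, let it go, then swing its sprung loop over the top of the rod and press the tab down until the loop snaps below the spring catch and stays down. Feel your way without forcing anything, and leave the mugs and the jar where they stand.

Things in the scene. Friction and masses are not known exactly. Their poses are not given: they have to be found in the camera images.
- clamp: Fixed mould clamp: dark steel base 150 x 190 mm, white plaster mould, and across it a steel strap 36 mm (clamp x) by 180 mm (y), its top face 75 mm above the bench. Origin on the bench under the tie rod's axis. The square rod, 24 x 24 mm, stands up through the strap's middle, faces along clamp x and y. It stands 4 to 28 mm above its lowest position (not measured: feel or look); about 20 N slides it up or down.
- hole_low (a point): Mouth of the rod's cross hole on its -x face (12 mm from the rod's axis), with the rod at its LOWEST, 101 mm above the bench; fixed to the clamp, axes as clamp. The true mouth is 4 to 28 mm straight above. The hole, 10.5 mm square with a 1 mm chamfer, runs right through along x; the pin goes in along +x.
- rod_top_low (a point): Middle of the rod's top (flat 18 mm disc above a chamfered rim) with the rod at its lowest; fixed to the clamp. The true top is 4 to 28 mm higher and always 26 mm above the axis of the cross hole, so that touching it lightly tells the hole's height.
- catch_low (a point): Tip of the spring catch on the rod's +x face, with the rod at its lowest (rises with the rod as the hole does): a dark cone 14 mm across that sticks out 7.5 mm, centred 14.5 mm above the hole's axis; it can be pushed in by 6 mm.
- pin: Hitch pin, about 0.14 kg, level on a wooden bat (200 x 130 mm, top 12 mm above the bench), loop up. Origin on its underside, below the collar's front face; x towards the nose, z up; shank axis 10 mm above the underside. Collar 30 wide, 26 tall, 12 mm long; shank 9 mm square, x = 0 to 36, then a short blunt nose to x = 40, 6.4 mm across its end. Home: collar face on the rod's -x face, origin 10 mm below the hole's axis.
- pin_handle (a point): Where to grip the pin: on the shank's axis, 50 mm behind the collar's front face (axes as pin). The handle is a dark bar 16 mm wide, 20 mm tall and 60 mm long, from x = -72 to -12 mm of the pin.
- loop_hinge (a point): Hinge of the wire loop, 22 mm above the pin's underside, 6 mm behind the collar's front face; hinge line along the pin's y. Two arms of 5 mm wire, 38 mm apart, carry a cross bar 37 mm from the hinge; a thumb tab goes on from 37 to 55 mm.
- loop (a joint): Loop angle, rad. 0 = open, standing up, leaning 10 degrees towards the nose; grows as it swings forward over the nose; 1.54 = fully down, tab 8 degrees below level (hard stop). A spring raises it (about 1 N at the tab). With the pin home the cross bar meets the catch at about 1.1 rad, needs some 3 to 10 N at the tab to pass it, snaps below it and is held at 1.4 to 1.5.
- loop_tab (a point): Middle of the loop's flat thumb tab, 46 mm from the hinge, 18 mm long, 16 mm wide, 4 mm thick; moves with the loop.
- mug_a: White mug, 82 mm across, 95 mm tall, origin under its centre. Leave alone.
- mug_b: Another such mug. Leave alone.
- jar: Closed clear jar, 60 mm across, 80 mm tall, origin under its centre. Leave alone.
Mind the look-alikes: they are no part of the job. What is shaped like the pin but green or turquoise is not meant.

How it is judged:
By the outcome, as a careful person would: the job done as asked, in the order asked, and still so for the second after the job is handed in, with the robot touching nothing.
It also fails if it takes over 61 s, if anything falls off the work surface, if the arm or the gripper's body presses on something with over 40 N, if the wrist force passes 120 N, or if a joint passes its speed limit or range.

## Working session

There is one attempt and no reset: what is moved stays moved. The work goes in short steps, Python scripts to look and compute and a tool call to move; the robot and the scene stay as the last step left them, time stands still between calls to the robot, and variables do not carry over. Pictures are saved under pics/ and viewed, about 8 in all and at most 12, crops included, and the job is handed in when it is done.

Besides the shell and the picture viewer there is one more tool, called after "Emit:" as name(argument=value, ...) on one line, values as JSON. send_rows: Moves the arm, as the interface text tells. Its arguments: {"type":"object","properties":{"deltas":{"type":"array"},"gripper":{"type":"number"},"squeeze":{"type":"number"}},"required":["deltas"]}

```bash
mkdir -p pics; cat > h.py <<'E'
import numpy as np, cv2, json
from scipy.spatial.transform import Rotation as R
from cell import ctrl
def T_tool(o):
    T=np.eye(4);T[:3,:3]=R.from_euler('xyz',o['tcp_rot'],degrees=True).as_matrix();T[:3,3]=o['tool_pos'];return T
def grab(name,fn):
    o=ctrl.get_obs();f=ctrl.grab_frame(name)
    E=np.array(f['extrinsics']) if 'extrinsics' in f else T_tool(o)@np.array(f['hand_eye'])
    K=np.array([[f['fx'],0,f['cx']],[0,f['fy'],f['cy']],[0,0,1.]])
    np.savez('pics/'+fn+'.npz',E=E,K=K,D=np.array(f['dist_coeffs']))
    cv2.imwrite('pics/'+fn+'.png',f['frame'][:,:,::-1]);return o
def cam(fn):
    d=np.load('pics/'+fn+'.npz');return d['E'],d['K'],d['D']
def ray(fn,px):
    E,K,D=cam(fn);u=cv2.undistortPoints(np.array([[px]],float),K,D)[0,0]
    d=E[:3,:3]@np.array([u[0],u[1],1]);return E[:3,3],d/np.linalg.norm(d)
def onz(fn,px,z):
    c,d=ray(fn,px);return c+d*(z-c[2])/d[2]
def tri(l):
    A=np.zeros((3,3));b=np.zeros(3)
    for fn,px in l:
        c,d=ray(fn,px);P=np.eye(3)-np.outer(d,d);A+=P;b+=P@c
    x=np.linalg.solve(A,b);return x,[np.linalg.norm((np.eye(3)-np.outer(d,d))@(x-c)) for c,d in [ray(*q) for q in l]]
def proj(fn,p):
    E,K,D=cam(fn);M=np.linalg.inv(E);return cv2.projectPoints(np.atleast_2d(np.array(p,float)),cv2.Rodrigues(M[:3,:3])[0],M[:3,3],K,D)[0][:,0]
E
python3 - <<'E'
from h import *
for n in ['scene','side','wrist']: o=grab(n,n+'0'); print(n,cam(n+'0')[0].round(3).tolist())
print(o)
a=[cv2.imread(f'pics/{n}0.png') for n in ['scene','side']]
cv2.imwrite('pics/w.png',a[0])
E
```

```text
scene [[0.804, 0.361, -0.473, 1.211], [0.595, -0.516, 0.616, -0.849], [-0.022, -0.777, -0.629, 0.943], [0.0, 0.0, 0.0, 1.0]]
side [[0.948, -0.233, 0.215, 0.326], [-0.317, -0.683, 0.658, -0.864], [-0.006, -0.692, -0.722, 1.042], [0.0, 0.0, 0.0, 1.0]]
wrist [[1.0, -0.0, -0.001, 0.55], [-0.0, -0.951, -0.309, 0.082], [-0.001, 0.309, -0.951, 0.384], [0.0, 0.0, 0.0, 1.0]]
{'t': 0.1, 'qpos': array([-1.23351836e+01,  2.18350883e+01,  7.43765086e+01, -3.10023724e-03,
        8.38605900e+01, -1.23366997e+01]), 'joint_vel': array([ 0.01770768, -0.23770487, -0.08283331, -0.06676836, -0.06636517,
       -0.02142337]), 'effort': array([ 3.42670668e-03, -4.38650107e+01, -2.24912524e+01,  7.15119881e-02,
        3.42038926e-02, -1.57015911e-04]), 'tool_pos': array([5.49748496e-01, 4.46297020e-05, 2.38241634e-01]), 'tcp_rot': array([-8.99875877e+01,  7.11785466e-02,  1.85737838e-03]), 'force': array([ 0.06235432, -0.2164858 ,  0.60552299]), 'torque': array([-0.01428523,  0.00759452,  0.0105105 ]), 'finger_gap': 0.08825833482178184}
```

View pics/scene0.png

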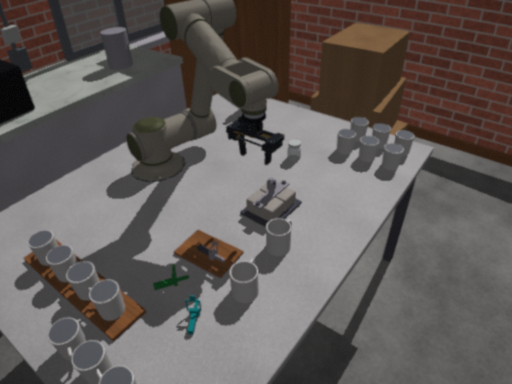

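View pics/side0.png

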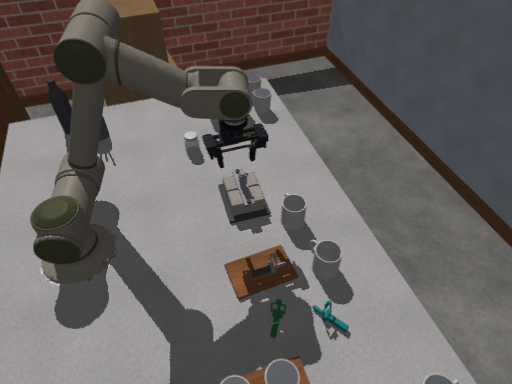

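The pin is the dark one on the wooden bat: scene (210,252), side (262,268). The look-alikes are the green one at scene (172,278) / side (278,317) and the turquoise one at scene (194,315) / side (331,317). The clamp is at scene (272,200), the mugs are at (279,237) and (244,282), and the jar is at (294,149). Next is a close crop.

```bash
python3 - <<'E'
from h import *
def c(n,x,y,w=100,h=75,s=4): return cv2.resize(cv2.imread(f'pics/{n}.png')[y:y+h,x:x+w],None,fx=s,fy=s,interpolation=cv2.INTER_CUBIC)
cv2.imwrite('pics/crop1.png',np.vstack([np.hstack([c('scene0',165,215),c('side0',212,230)]),np.hstack([c('scene0',222,160),c('side0',195,155)])]))
print('bat',onz('scene0',(210,254),.012),onz('side0',(262,272),.012))
print('clamp',onz('scene0',(272,200),.075),onz('side0',(243,190),.075))
E
```

```text
bat [ 0.5559311  -0.26687394  0.012     ] [ 0.54322738 -0.27048381  0.012     ]
clamp [0.60657979 0.01620937 0.075     ] [0.57604485 0.02762587 0.075     ]
```

View pics/crop1.png

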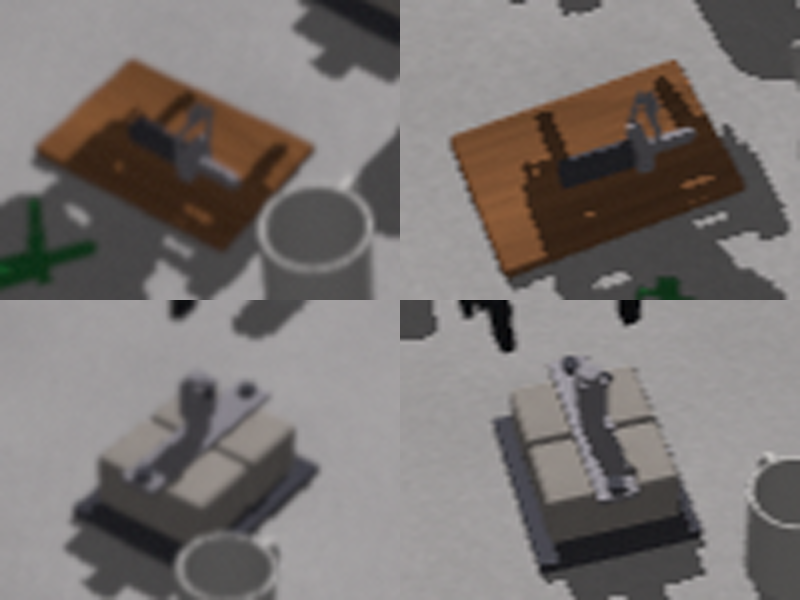

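The close crop confirms the dark handle and steel pin with its loop up on the bat, nose pointing to the right in the side picture. I'll get its heading and go above it for a wrist look.

```bash
python3 - <<'E'
from h import *
S=lambda x,y:(212+(x-400)/4,230+y/4)
C=lambda x,y:(165+x/4,215+y/4)
a=onz('side0',S(562,172),.022);b=onz('side0',S(692,132),.022)
print(a,b,np.linalg.norm(a-b),np.degrees(np.arctan2(*(b-a)[1::-1])))
a=onz('scene0',C(133,130),.022);b=onz('scene0',C(238,180),.022)
print(a,b,np.linalg.norm(a-b),np.degrees(np.arctan2(*(b-a)[1::-1])))
E
```

```text
[ 0.51228146 -0.27020657  0.022     ] [ 0.62019668 -0.26883348  0.022     ] 0.1079239596450205 0.7289795145454432
[ 0.51150572 -0.27425732  0.022     ] [ 0.61831411 -0.26535582  0.022     ] 0.10717868216349614 4.764067224290299
```

Emit:
send_rows(deltas=[[[-0.4,1,-5.4,0],[-0.4,1,-5.4,0],[-0.4,1,-5.4,0],[-0.4,1,-5.4,0],[0,0,-5.4,0],[0,0,0,0.17],[0,0,0,0.17],[0,0,0,0.17],[0,0,0,0.17],[0,0,0,0.17],[0,0,0,0.17],[0,0,0,0.17]]])

```text
t: 1.65
tool_pos: [0.5339, -0.2699, 0.1984]
tcp_rot: [-90.0, 0.0, -68.5]
force: [0.0, 0.5, -0.3]
finger_gap: 0.0882
```

Emit:
send_rows(deltas=[[[0,0,0,0.17],[0,0,0,0.16],[0,0,0,0],[0,0,0,0]]])

```text
t: 2.15
tool_pos: [0.5339, -0.27, 0.1986]
tcp_rot: [-90.0, 0.0, -86.9]
force: [0.5, 0.1, -0.2]
finger_gap: 0.0884
```

```bash
python3 - <<'E'
from h import *
o=grab('wrist','wrist1');print(o['t'],o['tool_pos'],o['tcp_rot'],o['force'])
a=[cv2.resize(cv2.imread(f'pics/{n}.png'),(400,300),interpolation=cv2.INTER_AREA) for n in ['wrist0','wrist1']]
cv2.imwrite('pics/m1.png',np.vstack([cv2.resize(cv2.imread('pics/wrist0.png'),None,fx=1,fy=1)[80:380],cv2.imread('pics/wrist1.png')[84:384]]))
E
```

```text
2.15 [ 0.53393645 -0.26996072  0.1985984 ] [-9.00158567e+01  1.32456243e-02 -8.69108087e+01] [ 0.52372682  0.10559985 -0.19828431]
```

View pics/m1.png

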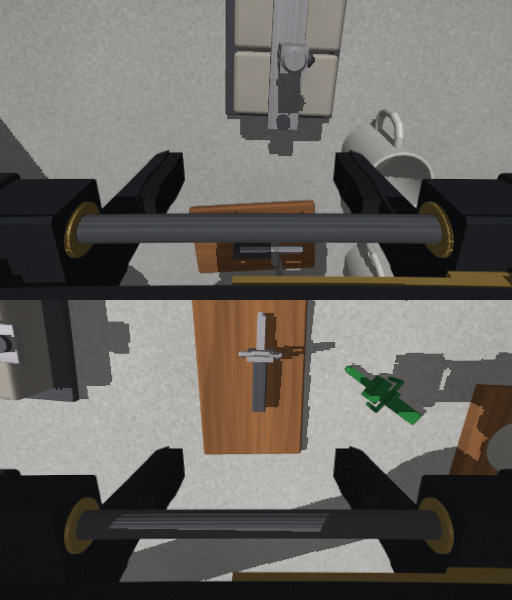

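Wrist view: the pin lies at (262,97) nose to (259,195) handle rear. The rod is at about (292,135) in the first wrist picture, with the dark catch on its right at (312,140), so clamp +x points roughly along world +x. I'll measure both.

```bash
python3 - <<'E'
from h import *
# refine by enlarged crops
def c(n,x,y,w,h,s): return cv2.resize(cv2.imread(f'pics/{n}.png')[y:y+h,x:x+w],None,fx=s,fy=s,interpolation=cv2.INTER_CUBIC)
cv2.imwrite('pics/crop2.png',np.hstack([c('wrist1',215,90,90,120,5)[:600,:350],c('wrist0',220,70,130,150,4)[:600,:450]]))
n=onz('wrist1',(262,97),.022);a=onz('wrist1',(259,195),.03)
print(n,a,np.linalg.norm(n-a),np.degrees(np.arctan2(*(n-a)[1::-1])))
for z in (.131,.155):print(onz('wrist0',(293,135),z))
E
```

```text
[ 0.61983039 -0.26767913  0.022     ] [ 0.50963249 -0.27034782  0.03      ] 0.1105201310674311 1.3872717823993757
[0.58079744 0.05370677 0.131     ]
[0.57790128 0.0563691  0.155     ]
```

View pics/crop2.png

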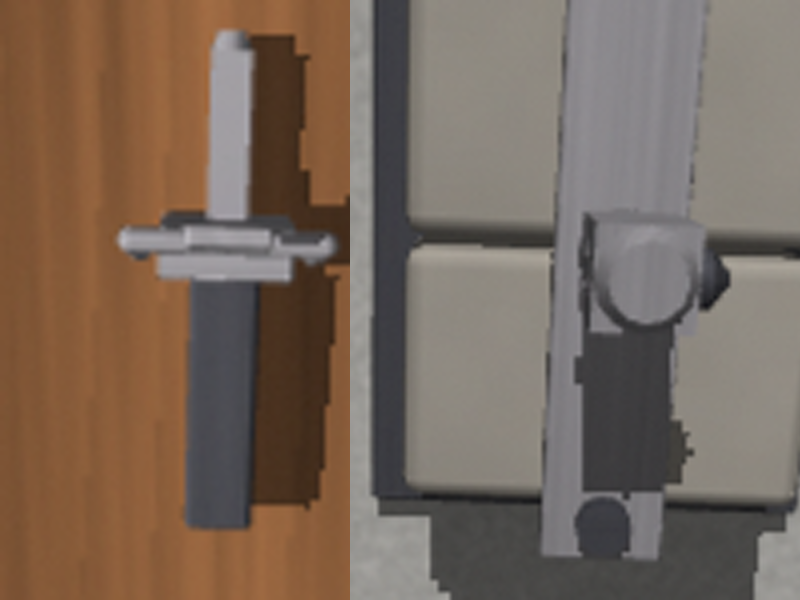

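```bash
python3 - <<'E'
from h import *
W=lambda x,y:(220+(x-350)/4,70+y/4)
P=lambda x,y:(215+x/5,90+y/5)
g=lambda f,p,z:onz(f,p,z)
L0,L1=g('wrist0',W(541,556),.075),g('wrist0',W(567,0),.075)
R0,R1=g('wrist0',W(661,556),.075),g('wrist0',W(708,0),.075)
yaw=lambda a,b:np.degrees(np.arctan2(*(b-a)[1::-1]))
print('strap',yaw(L0,L1)-90,yaw(R0,R1)-90,'width',(R0-L0)[0],(R1-L1)[0])
m0,m1=(L0+R0)/2,(L1+R1)/2; u=(m1-m0)/np.linalg.norm(m1-m0);print('near end mid',m0)
print('rod@90mm from end',m0+u*.09)
for z in (.131,.139,.147,.155):
    p=g('wrist0',W(648,283),z);e=p-m0;e[2]=0
    d=np.linalg.norm(g('wrist0',W(602,283),z)-g('wrist0',W(696,283),z))
    print(z,p,'along',e@u,'off',e@np.array([u[1],-u[0],0]),'disc',d)
# base left edge
b0,b1=g('wrist0',W(376,495),.0),g('wrist0',W(372,0),0);print('base edge', yaw(b0,b1)-90)
a=g('wrist1',P(219,524),.032);f=g('wrist1',P(224,283),.032);n=g('wrist1',P(233,36),.024)
print('pin',a,f,n,yaw(a,f),yaw(a,n))
# rod in scene/side, from crop1 lower rows
print(tri([('wrist0',W(648,283)),('side0',(195+(595-400)/4,155+(378-300)/4))]),tri([('wrist0',W(648,283)),('scene0',(222+200/4,160+(380-300)/4))]))
E
```

```text
strap -1.9179480762444427 -1.9803034579871905 width 0.0356506732823344 0.03581257537097271
near end mid [ 0.57868003 -0.03912121  0.075     ]
rod@90mm from end [0.5817411  0.05082672 0.075     ]
0.131 [0.58234408 0.04861555 0.131     ] along 0.08781062435225985 off 0.0006778392416393201 disc 0.02112977281563412
0.139 [0.58132985 0.04966378 0.139     ] along 0.08882375353866684 off -0.00037146087576393674 disc 0.02046245779641342
0.147 [0.58031562 0.05071202 0.147     ] along 0.08983688272507384 off -0.0014207609931673043 disc 0.01979514277719272
0.155 [0.57930138 0.05176025 0.155     ] along 0.09085001191148082 off -0.002470061110570561 disc 0.019127827757972022
base edge -1.6727090007421879
pin [ 0.51053507 -0.27005906  0.032     ] [ 0.56732677 -0.26811891  0.032     ] [ 0.61956983 -0.26723547  0.024     ] 1.9566098592982666 1.483410504692865
(array([0.58461955, 0.04803475, 0.12898584]), [np.float64(0.00202374202225756), np.float64(0.0020237420222577037)]) (array([0.58260626, 0.04933493, 0.13338797]), [np.float64(0.0006957293601343315), np.float64(0.0006957293601342988)])
```

Emit:
send_rows(deltas=[[[-5.3,0,1.08,0],[-5.3,0,1.08,0],[-5.3,0,1.08,0],[-5.3,0,1.08,0],[-5.3,1,1.08,0],[-5.2,1.5,1.08,0],[0,0.5,0,0],[0,0,0,0],[0,0,0,0]]], gripper=0, squeeze=30)

```text
t: 3.32
tool_pos: [0.5828, 0.0486, 0.1692]
tcp_rot: [-90.0, -0.0, -87.2]
force: [0.7, -0.4, 0.1]
finger_gap: 0.0007
```

Emit:
send_rows(deltas=[[[0,0.4,0,0],[0,0.4,0,0],[0,0.4,0,0],[0,0,0,0]]])

```text
t: 3.82
tool_pos: [0.5825, 0.0498, 0.1563]
tcp_rot: [-90.0, 0.0, -87.1]
force: [0.5, -0.4, -0.3]
finger_gap: 0.0004
```

```bash
python3 - <<'E'
from h import *
o=grab('scene','scene2');grab('side','side2');grab('wrist','wrist2');print(o['t'],o['tool_pos'],o['force'])
def c(n,p,w=66,h=50,s=6):
    x,y=int(p[0]-w/2),int(p[1]-h/2);print(n,x,y,p);return cv2.resize(cv2.imread(f'pics/{n}.png')[y:y+h,x:x+w],None,fx=s,fy=s,interpolation=cv2.INTER_CUBIC)
q=[.582,.05,.14]
a=np.hstack([c('scene2',proj('scene2',q)[0]),c('side2',proj('side2',q)[0])])
b=cv2.imread('pics/wrist2.png')[80:380]
cv2.imwrite('pics/m2.png',np.vstack([a,np.pad(b,((0,0),(0,a.shape[1]-512),(0,0)))]))
E
```

```text
3.825 [0.5824512  0.04983595 0.15633087] [ 0.50524173 -0.44266825 -0.27720249]
scene2 238 153 [271.77066188 178.35568871]
side2 209 147 [242.20055104 172.12990245]
```

View pics/m2.png

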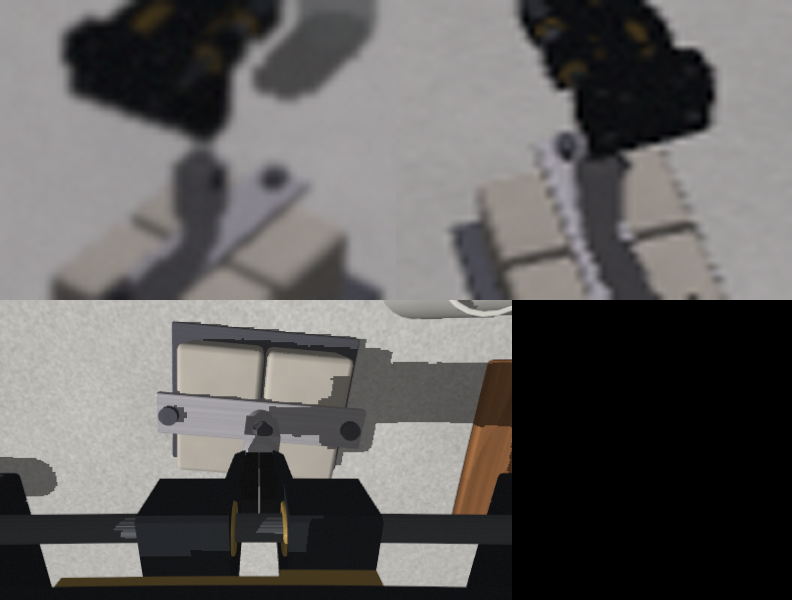

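The shut fingertips are just above the rod top, with a gap of about 2 px in the scene picture. The catch faces up in the wrist picture at (262,210). I'll feel downwards.

Emit:
send_rows(deltas=[[[0,0.1,0,0],[0,0.1,0,0],[0,0.1,0,0],[0,0,0,0]]])

```text
t: 4.47
tool_pos: [0.5826, 0.0499, 0.1537]
tcp_rot: [-90.0, -0.0, -87.1]
force: [-0.5, -0.5, -0.3]
finger_gap: 0.0003
```

Emit:
send_rows(deltas=[[[0,0.1,0,0],[0,0.1,0,0],[0,0,0,0]]])

```text
t: 4.85
tool_pos: [0.5826, 0.0499, 0.1517]
tcp_rot: [-90.0, 0.0, -87.1]
force: [-0.4, -0.1, 0.2]
finger_gap: 0.0005
```

Emit:
send_rows(deltas=[[[0,0.1,0,0],[0,0.1,0,0],[0,0,0,0]]])

```text
t: 5.22
tool_pos: [0.5826, 0.0499, 0.1496]
tcp_rot: [-90.0, 0.0, -87.1]
force: [0.8, -0.4, 0.1]
finger_gap: 0.0001
```

Emit:
send_rows(deltas=[[[0,0.1,0,0],[0,0.1,0,0],[0,0,0,0]]])

```text
t: 5.6
tool_pos: [0.5826, 0.0499, 0.1477]
tcp_rot: [-90.0, 0.0, -87.1]
force: [0.0, -0.7, -0.3]
finger_gap: 0.0002
```

Emit:
send_rows(deltas=[[[0,0.1,0,0],[0,0,0,0]]])

```text
t: 5.85
tool_pos: [0.5826, 0.0499, 0.1467]
tcp_rot: [-90.0, 0.0, -87.1]
force: [0.1, -0.5, 1.3]
finger_gap: 0.0005
```

Emit:
send_rows(deltas=[[[0,0.1,0,0],[0,0,0,0]]])

```text
t: 6.1
tool_pos: [0.5826, 0.0499, 0.1457]
tcp_rot: [-90.0, 0.0, -87.1]
force: [0.3, -1.2, 0.3]
finger_gap: 0.0005
```

Emit:
send_rows(deltas=[[[0,0.1,0,0],[0,0,0,0]]])

```text
t: 6.35
tool_pos: [0.5826, 0.0499, 0.1447]
tcp_rot: [-90.0, -0.0, -87.1]
force: [0.4, 0.2, 0.3]
finger_gap: 0.0005
```

Emit:
send_rows(deltas=[[[0,0.1,0,0],[0,0,0,0]]])

```text
t: 6.6
tool_pos: [0.5826, 0.0499, 0.1437]
tcp_rot: [-90.0, 0.0, -87.1]
force: [-0.1, -0.0, -0.1]
finger_gap: 0.0003
```

Emit:
send_rows(deltas=[[[0,0.1,0,0],[0,0,0,0]]])

```text
t: 6.85
tool_pos: [0.5826, 0.0499, 0.1427]
tcp_rot: [-90.0, 0.0, -87.1]
force: [0.2, -0.6, -0.3]
finger_gap: 0.0003
```

Emit:
send_rows(deltas=[[[0,0.1,0,0],[0,0.1,0,0],[0,0,0,0]]])

```text
t: 7.22
tool_pos: [0.5826, 0.0499, 0.1407]
tcp_rot: [-90.0, 0.0, -87.1]
force: [-0.0, -0.0, -1.2]
finger_gap: 0.0003
```

Emit:
send_rows(deltas=[[[0,0.1,0,0],[0,0,0,0]]])

```text
t: 7.48
tool_pos: [0.5827, 0.0499, 0.14]
tcp_rot: [-90.0, -0.0, -87.1]
force: [-1.7, -0.0, 3.0]
finger_gap: 0.0006
```

Emit:
send_rows(deltas=[[[0,0.1,0,0],[0,0,0,0]]])

```text
t: 7.72
tool_pos: [0.5827, 0.0499, 0.14]
tcp_rot: [-89.9, -0.0, -87.1]
force: [-2.5, 0.1, 10.0]
finger_gap: 0.0005
```

Emit:
send_rows(deltas=[[[0,0.1,0,0],[0,0,0,0]]])

```text
t: 7.98
tool_pos: [0.5827, 0.0499, 0.1396]
tcp_rot: [-89.9, -0.0, -87.1]
force: [-5.0, 0.8, 15.8]
finger_gap: 0.0005
```

Contact at z = 0.140, about 6 N/mm, so the hole axis is at about 0.114. Back to the pin.

Emit:
send_rows(deltas=[[[0,-2.5,0,0],[0,-2.5,0,0],[5.3,0,-1.13,0.02],[5.3,0,-1.13,0],[5.3,0,-1.13,0],[5.3,0,-1.13,0],[5.3,0,-1.13,0],[5.14,0,-1.13,0],[0,3,0,0],[0,3,0,0],[0,3,0,0],[0,0,0,0]]], gripper=0.55)

```text
t: 9.48
tool_pos: [0.5248, -0.2681, 0.0959]
tcp_rot: [-90.2, 0.2, -88.2]
force: [0.4, 0.9, 0.4]
finger_gap: 0.0487
```

```bash
python3 - <<'E'
from h import *
o=grab('wrist','wrist3');print(o['t'],o['tool_pos'],o['tcp_rot'],o['finger_gap'])
print(proj('wrist3',[[.5105,-.27,.032],[.6215,-.2665,.022],[.5325,-.2694,.032]]))
b=cv2.imread('pics/wrist3.png');cv2.imwrite('pics/c3.png',cv2.resize(b[60:360,100:420],(640,600)))
E
```

```text
9.475 [ 0.52481003 -0.26805755  0.09591043] [-90.19691021   0.16762542 -88.24182181] 0.04870776974610238
[[262.38244569 223.60950121]
 [262.72218754  78.45862443]
 [262.58420201 198.31285306]]
```

View pics/c3.png

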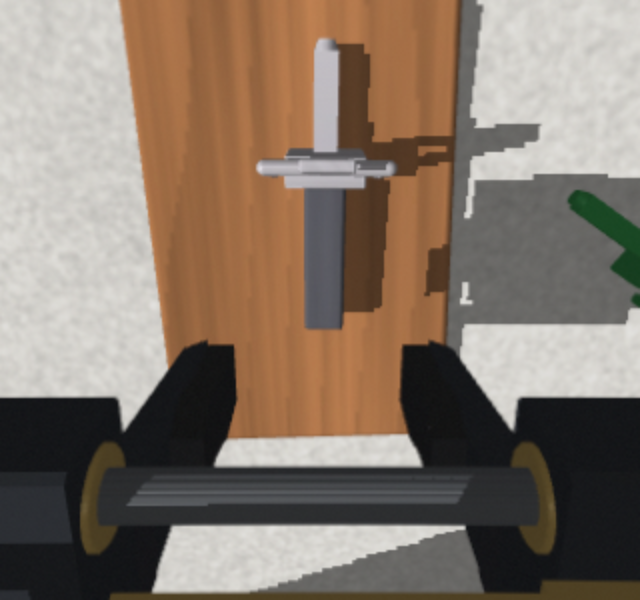

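The handle's rear end (262,223) and the nose (263,80) match the prediction within about 1 px. Going down.

Emit:
send_rows(deltas=[[[0.15,1.5,0.7,0],[0,2,0,0],[0,1.5,0,0],[0,0,0,0],[0,0,0,0]]])

```text
t: 10.15
tool_pos: [0.5331, -0.2702, 0.0484]
tcp_rot: [-89.9, -0.0, -88.2]
force: [-0.7, 0.9, -0.2]
finger_gap: 0.0483
```

Emit:
send_rows(deltas=[[[-0.07,1.3,-0.1,0],[0,1.2,0,0],[0,0.6,0,0],[0,0.25,0,0],[0,0,0,0]]])

```text
t: 10.78
tool_pos: [0.5317, -0.2693, 0.0142]
tcp_rot: [-90.0, -0.0, -88.2]
force: [-0.1, 1.0, 0.7]
finger_gap: 0.0484
```

Emit:
send_rows(deltas=[[[0,0,0,0],[0,0,0,0],[0,0,0,0],[0,0,0,0],[0,0,0,0],[0,0,0,0]]], gripper=0, squeeze=35)

```text
t: 11.52
tool_pos: [0.5317, -0.2693, 0.0144]
tcp_rot: [-90.0, -0.0, -88.2]
force: [-0.9, -0.7, 1.4]
finger_gap: 0.0155
```

Emit:
send_rows(deltas=[[[0,-0.5,0,0],[0,-1.5,0,0],[0,-3,0,0],[0,-3,0,0],[0,-3,0,0],[0,-2.5,0,0],[0,-1,0,0],[-2,0,-0.4,0],[-4,0,-0.8,0],[-4.5,0,-0.8,0],[-4.5,0,-0.8,0],[-4.5,0,-0.8,0]]])

```text
t: 13.02
tool_pos: [0.4889, -0.074, 0.159]
tcp_rot: [-90.0, 0.0, -88.2]
force: [0.2, 1.5, -0.6]
finger_gap: 0.0159
```

Emit:
send_rows(deltas=[[[-4.5,0,-0.8,0],[-4.5,0,-0.6,0],[-3,0,-0.4,0],[-1,0,-0.2,0],[0,0,0,0.065],[0,1.5,0,0],[0,0,0,0],[0,0,0,0]]])

```text
t: 14.02
tool_pos: [0.4659, 0.0534, 0.1445]
tcp_rot: [-90.0, -0.0, -92.0]
force: [0.3, -1.1, -1.4]
finger_gap: 0.0156
```

```bash
python3 - <<'E'
from h import *
o=grab('wrist','wrist4');print(o['t'],o['tool_pos'],o['tcp_rot'],o['force'],o['finger_gap'])
b=cv2.imread('pics/wrist4.png');cv2.imwrite('pics/c4.png',cv2.resize(b[0:300,110:430],(640,600),interpolation=cv2.INTER_CUBIC))
print(proj('wrist4',[[.582,.05,.14]]))
E
```

```text
14.025 [0.46593467 0.05343519 0.14454361] [-8.99873149e+01 -2.99243202e-03 -9.19933357e+01] [ 0.3037491  -1.12415839 -1.37561209] 0.015609237920093893
[[260.34818855  22.1946237 ]]
```

View pics/c4.png

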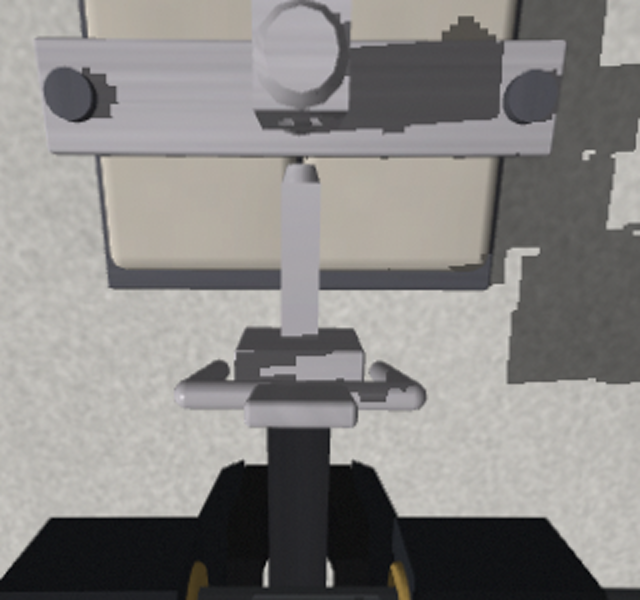

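The pin hangs straight in the jaws: nose (261,83) and collar centre (260,190). The rod top disc is at about (260,25) and the hole mouth at about (261,60). I'll compute the lateral offset.

```bash
python3 - <<'E'
from h import *
q=lambda x,y:(110+x/2,y/2)
M=np.load('pics/wrist4.npz')['E']
o=ctrl.get_obs();T=np.linalg.inv(T_tool(o))
def tl(px,z): return (T@np.append(onz('wrist4',px,z),1))[:3].round(4)
za=.1445+.0076
print('disc',tl(q(300,51),.140),'edges',tl(q(255,51),.14),tl(q(347,51),.14), 'rod front top edge corners (z~.137)',tl(q(253,109),.137),tl(q(349,111),.137))
print('nose',tl(q(303,165),za),'shank',tl(q(281,300),za+.0045),tl(q(319,300),za+.0045),'collar',tl(q(246,425),za+.012),tl(q(357,427),za+.012))
print('strap yaw',[tl(q(a,b),.075) for a,b in((51,155),(552,157),(37,38),(566,40))])
E
```

```text
disc [-0.0007  0.0047  0.1147] edges [-0.0113  0.0047  0.1147] [0.0104 0.0047 0.1147] rod front top edge corners (z~.137) [-0.0123  0.0077  0.1029] [0.0116 0.0077 0.1024]
nose [-0.     -0.0074  0.0891] shank [-0.0053 -0.0119  0.0587] [ 0.0039 -0.0119  0.0587] collar [-0.0139 -0.0194  0.0293] [ 0.0132 -0.0194  0.0288]
strap yaw [array([-0.089 ,  0.0697,  0.0969]), array([0.0895, 0.0697, 0.0961]), array([-0.0884,  0.0697,  0.1328]), array([0.0888, 0.0697, 0.1322])]
```

Laterally the pin and rod agree to within 0.5 mm, and the gap from nose to face is about 13 mm. Lowering to hole height, then approaching.

Emit:
send_rows(deltas=[[[0,1,0,0],[0,1.5,0,0],[0,1,0,0],[0,0.3,0,0],[0,0,0,0],[0,0,0.5,0],[0,0,0.4,0],[0,0,0,0],[0,0,0,0]]])

```text
t: 15.2
tool_pos: [0.4746, 0.0536, 0.1063]
tcp_rot: [-90.0, 0.0, -92.0]
force: [-0.1, -0.8, -1.3]
finger_gap: 0.0158
```

Emit:
send_rows(deltas=[[[0,0,0.2,0],[0,0,0.2,0],[0,0,0.1,0],[0,0,0.1,0],[0,0,0,0]]])

```text
t: 15.82
tool_pos: [0.4807, 0.0534, 0.1062]
tcp_rot: [-90.0, 0.0, -92.0]
force: [-0.3, -0.7, -1.8]
finger_gap: 0.0159
```

Emit:
send_rows(deltas=[[[0,0,0.1,0],[0,0,0.1,0],[0,0,0.1,0],[0,0,0,0]]])

```text
t: 16.32
tool_pos: [0.4838, 0.0532, 0.1063]
tcp_rot: [-90.0, 0.0, -92.0]
force: [0.2, -0.4, -2.5]
finger_gap: 0.0159
```

Emit:
send_rows(deltas=[[[0,0,0.1,0],[0,0,0.1,0],[0,0,0,0]]])

```text
t: 16.7
tool_pos: [0.4857, 0.0532, 0.1062]
tcp_rot: [-90.0, -0.0, -92.0]
force: [0.3, 0.2, -1.5]
finger_gap: 0.0156
```

Emit:
send_rows(deltas=[[[0,0,0.1,0],[0,0,0.1,0],[0,0,0,0]]])

```text
t: 17.08
tool_pos: [0.4878, 0.0531, 0.1062]
tcp_rot: [-90.0, 0.0, -92.0]
force: [-0.9, -0.5, -1.2]
finger_gap: 0.0156
```

Emit:
send_rows(deltas=[[[0,0,0.2,0],[0,0,0.2,0],[0,0,0.2,0],[0,0,0.2,0],[0,0,0,0]]])

```text
t: 17.7
tool_pos: [0.4958, 0.0528, 0.1062]
tcp_rot: [-90.0, 0.0, -92.0]
force: [-0.0, 1.6, -2.2]
finger_gap: 0.0155
```

Emit:
send_rows(deltas=[[[0,0,0.2,0],[0,0,0.2,0],[0,0,0.2,0],[0,0,0.2,0],[0,0,0,0]]])

```text
t: 18.32
tool_pos: [0.5038, 0.0526, 0.1062]
tcp_rot: [-90.0, -0.0, -92.0]
force: [-0.1, 0.2, -2.1]
finger_gap: 0.0156
```

Emit:
send_rows(deltas=[[[0,0,0.2,0],[0,0,0.2,0],[0,0,0.2,0],[0,0,0,0]]])

```text
t: 18.82
tool_pos: [0.5098, 0.0523, 0.1062]
tcp_rot: [-90.0, -0.0, -92.0]
force: [-0.4, 0.7, -1.4]
finger_gap: 0.0159
```

Emit:
send_rows(deltas=[[[0,0,0.2,0],[0,0,0.2,0],[0,0,0.2,0],[0,0,0.1,0],[0,0,0,0]]])

```text
t: 19.45
tool_pos: [0.5167, 0.0521, 0.1062]
tcp_rot: [-90.0, -0.0, -92.0]
force: [0.7, -0.4, -2.0]
finger_gap: 0.0159
```

Emit:
send_rows(deltas=[[[0,0,0.1,0],[0,0,0.1,0],[0,0,0,0]]])

```text
t: 19.82
tool_pos: [0.5187, 0.052, 0.1063]
tcp_rot: [-90.0, -0.0, -92.0]
force: [-0.7, -0.7, -2.2]
finger_gap: 0.0157
```

Emit:
send_rows(deltas=[[[0,0,0.1,0],[0,0,0,0]]])

```text
t: 20.08
tool_pos: [0.5197, 0.052, 0.1063]
tcp_rot: [-90.0, -0.0, -92.0]
force: [-0.1, 0.0, -1.3]
finger_gap: 0.016
```

Emit:
send_rows(deltas=[[[0,0,0.1,0],[0,0,0,0]]])

```text
t: 20.32
tool_pos: [0.5199, 0.052, 0.106]
tcp_rot: [-90.1, -0.0, -92.0]
force: [-5.4, -1.1, -0.6]
finger_gap: 0.0158
```

Emit:
send_rows(deltas=[[[0,0,0.1,0],[0,0,0,0]]])

```text
t: 20.58
tool_pos: [0.5199, 0.052, 0.1058]
tcp_rot: [-90.3, -0.0, -91.9]
force: [-8.8, -1.6, 1.2]
finger_gap: 0.0159
```

Firm stop at x = 0.5199 (expected 0.5194), with 9 N. I'll relax the push, open, rise a little and look.

Emit:
send_rows(deltas=[[[0,0,-0.13,0],[0,0,0,0]]])

```text
t: 20.82
tool_pos: [0.5199, 0.052, 0.106]
tcp_rot: [-90.1, -0.0, -92.0]
force: [-4.4, -1.8, -1.6]
finger_gap: 0.0157
```

Emit:
send_rows(deltas=[[[0,0,0,0],[0,0,0,0],[0,0,0,0],[0,0,0,0]]], gripper=0.5)

```text
t: 21.32
tool_pos: [0.5206, 0.052, 0.1064]
tcp_rot: [-90.0, 0.0, -92.0]
force: [0.4, 0.3, -0.3]
finger_gap: 0.0445
```

Emit:
send_rows(deltas=[[[0,-1,0,0],[0,-2,0,0],[0,-2,0,0],[0,-2,-1,0],[0,-2,-2,0],[0,-1,-2,0],[0,0,-1,0],[0,0,0,0]]])

```text
t: 22.32
tool_pos: [0.4602, 0.0541, 0.2063]
tcp_rot: [-90.0, 0.0, -92.0]
force: [0.1, -0.5, 0.2]
finger_gap: 0.0441
```

```bash
python3 - <<'E'
from h import *
o=grab('wrist','wrist5');print(o['t'],o['tool_pos'],o['tcp_rot'],o['force'],o['finger_gap'])
grab('scene','scene5');grab('side','side5')
p=proj('wrist5',[[.57,.05,.12]])[0];print(p)
def c(n,p,w=66,h=50,s=5):
    x,y=int(p[0]-w/2),int(p[1]-h/2);print(n,x,y);return cv2.resize(cv2.imread(f'pics/{n}.png')[y:y+h,x:x+w],None,fx=s,fy=s,interpolation=cv2.INTER_CUBIC)
q=[.57,.05,.13]
a=np.vstack([c('scene5',proj('scene5',q)[0]),c('side5',proj('side5',q)[0])])
x0,y0=int(max(0,p[0]-75)),int(max(0,p[1]-70));print(x0,y0)
b=cv2.resize(cv2.imread('pics/wrist5.png')[y0:y0+166,x0:x0+150],None,fx=3,fy=3,interpolation=cv2.INTER_CUBIC)[:500]
b=np.pad(b,((0,500-b.shape[0]),(0,0),(0,0)))
cv2.imwrite('pics/c5.png',np.hstack([a,b]))
E
```

```text
22.325 [0.46016358 0.05408832 0.20632436] [-8.99895239e+01  9.61138608e-04 -9.19612134e+01] [ 0.08299602 -0.53431778  0.18367165] 0.04405973465092568
[260.87679813  61.11844827]
scene5 236 154
side5 205 149
185 0
```

View pics/c5.png

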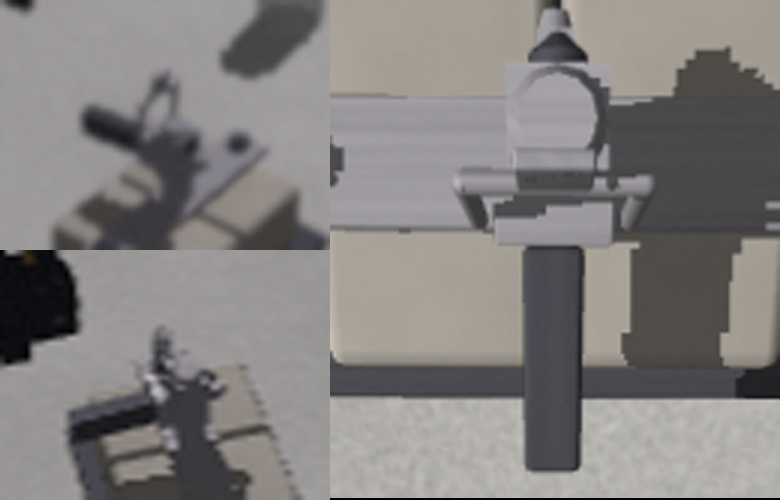

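The pin stays home: the collar is on the rod face and the nose shows beyond the catch. The loop stands open. Next: shut the fingers and move behind the tab.

Emit:
send_rows(deltas=[[[0,0,1.5,0],[0,0,2.5,0],[0,-0.3,2.5,0],[0,1,1.5,0],[0,1.5,0.5,0],[0,1.1,0,0],[0,0,0,0],[0,0,0,0]]], gripper=0)

```text
t: 23.48
tool_pos: [0.5452, 0.0512, 0.1736]
tcp_rot: [-90.0, -0.0, -92.0]
force: [-0.5, -0.2, 0.0]
finger_gap: 0.0006
```

Emit:
send_rows(deltas=[[[0,0,0.6,0],[0,0,0.5,0],[0,0.05,0.5,0],[0,0.1,0.4,0],[0,0.15,0.4,0],[0,0.2,0.4,0],[0,0,0,0]]])

```text
t: 24.35
tool_pos: [0.5735, 0.0502, 0.168]
tcp_rot: [-90.0, 0.0, -92.0]
force: [0.4, -1.1, 0.5]
finger_gap: 0.0004
```

Emit:
send_rows(deltas=[[[0,0.15,0.3,0],[0,0.25,0.35,0],[0,0.25,0.35,0],[0,0.3,0.3,0],[0,0.3,0.3,0],[0,0.3,0.25,0],[0,0.3,0.25,0],[0,0.2,0.2,0],[0,0,0,0]]])

```text
t: 25.48
tool_pos: [0.5964, 0.0494, 0.1476]
tcp_rot: [-90.0, 0.0, -92.0]
force: [0.4, 0.1, 1.0]
finger_gap: 0.0004
```

```bash
python3 - <<'E'
from h import *
o=grab('wrist','wrist6');print(o['t'],o['tool_pos'],o['tcp_rot'],o['force'])
grab('scene','scene6')
b=cv2.imread('pics/wrist6.png')[80:380,60:460]
p=proj('scene6',[.59,.05,.14])[0];x,y=int(p[0]-33),int(p[1]-25)
a=cv2.resize(cv2.imread('pics/scene6.png')[y:y+50,x:x+66],(396,300),interpolation=cv2.INTER_CUBIC)
cv2.imwrite('pics/c6.png',np.hstack([b,a]))
E
```

```text
25.475 [0.59635706 0.04939549 0.14756978] [-9.00153714e+01  1.45333935e-04 -9.19583756e+01] [0.41934595 0.10753945 0.96308399]
```

View pics/c6.png

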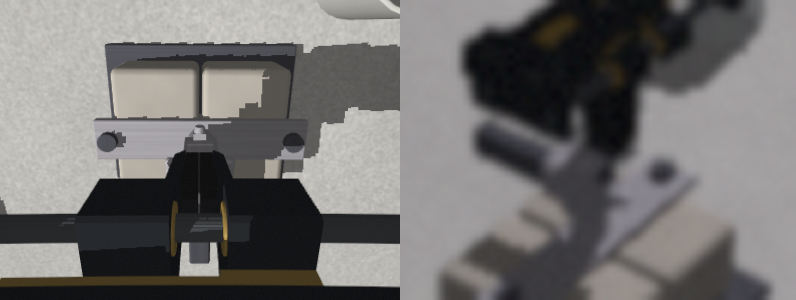

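The tab is seen ahead of and below the fingertips at wrist crop (200,143), so the loop is following. Moving forward past the rod, then pressing down.

Emit:
send_rows(deltas=[[[0,0,0.4,0],[0,0,0.4,0],[0,0,0.4,0],[0,0,0.4,0],[0,0.2,0,0],[0,0.2,0,0],[0,0.2,0,0],[0,0,0,0]]])

```text
t: 26.58
tool_pos: [0.6131, 0.0488, 0.1425]
tcp_rot: [-89.8, -0.0, -92.0]
force: [3.3, -0.6, 5.7]
finger_gap: 0.0004
```

Emit:
send_rows(deltas=[[[0,0.2,0,0],[0,0.2,0,0],[0,0,0,0]]])

```text
t: 26.95
tool_pos: [0.6126, 0.0488, 0.1381]
tcp_rot: [-89.9, -0.0, -92.0]
force: [0.4, -0.6, 1.2]
finger_gap: 0.0004
```

Emit:
send_rows(deltas=[[[0,0.2,0,0],[0,0.2,0,0],[0,0,0,0]]])

```text
t: 27.32
tool_pos: [0.6119, 0.0489, 0.1332]
tcp_rot: [-90.1, 0.0, -92.0]
force: [-0.5, 0.3, 1.2]
finger_gap: 0.0005
```

Emit:
send_rows(deltas=[[[0,0.2,0,0],[0,0.1,0,0],[0,0,0,0]]])

```text
t: 27.7
tool_pos: [0.6122, 0.0489, 0.1305]
tcp_rot: [-90.0, 0.0, -92.0]
force: [-0.3, -0.1, -0.1]
finger_gap: 0.0007
```

Emit:
send_rows(deltas=[[[0,0.1,0,0],[0,0.1,0,0],[0,0,0,0]]])

```text
t: 28.08
tool_pos: [0.6122, 0.0489, 0.1286]
tcp_rot: [-90.0, 0.0, -92.0]
force: [0.2, -0.3, 1.0]
finger_gap: 0.0001
```

Emit:
send_rows(deltas=[[[0,0.1,0,0],[0,0.1,0,0],[0,0,0,0]]])

```text
t: 28.45
tool_pos: [0.6123, 0.0488, 0.1267]
tcp_rot: [-90.0, 0.0, -92.0]
force: [0.1, 0.5, 1.0]
finger_gap: 0.0005
```

Emit:
send_rows(deltas=[[[0,0.1,0,0],[0,0.1,0,0],[0,0,0,0]]])

```text
t: 28.82
tool_pos: [0.6123, 0.0488, 0.1247]
tcp_rot: [-90.0, -0.0, -92.0]
force: [0.1, -0.4, -0.0]
finger_gap: 0.0007
```

Look before pressing on: is the loop under the fingers?

```bash
python3 - <<'E'
from h import *
o=grab('wrist','wrist7');print(o['t'],o['tool_pos'],o['force'])
grab('scene','scene7');grab('side','side7')
b=cv2.resize(cv2.imread('pics/wrist7.png')[140:340,140:380],(480,400),interpolation=cv2.INTER_CUBIC)
def c(n,w=52,h=40):
    p=proj(n,[.59,.05,.13])[0];x,y=int(p[0]-w/2),int(p[1]-h/2)
    return cv2.resize(cv2.imread(f'pics/{n}.png')[y:y+h,x:x+w],(260,200),interpolation=cv2.INTER_CUBIC)
cv2.imwrite('pics/c7.png',np.hstack([b,np.vstack([c('scene7'),c('side7')])]))
print(proj('wrist7',[[.610,.0489,.1215],[.61,.0489,.114]]))
E
```

```text
28.825 [0.61232216 0.04884297 0.12473521] [ 0.1235344  -0.41457292 -0.02974716]
[[261.07583021 247.28631327]
 [260.96920021 241.35463387]]
```

View pics/c7.png

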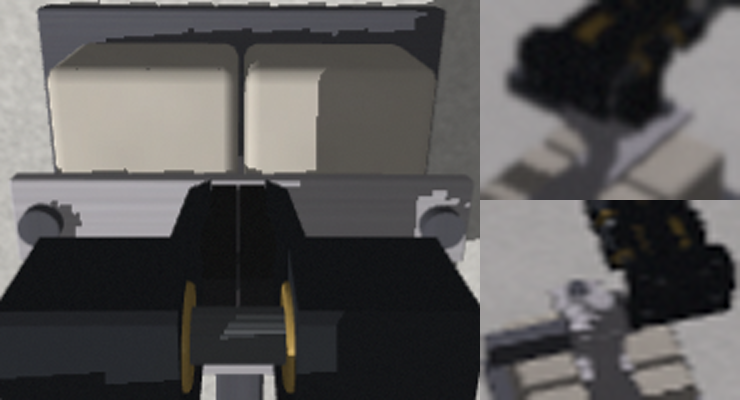

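Emit:
send_rows(deltas=[[[0,0.1,0,0],[0,0,0,0]]])

```text
t: 29.22
tool_pos: [0.6123, 0.0488, 0.1237]
tcp_rot: [-90.0, -0.0, -92.0]
force: [0.3, -0.2, 0.9]
finger_gap: 0.0
```

Emit:
send_rows(deltas=[[[0,0.1,0,0],[0,0,0,0]]])

```text
t: 29.48
tool_pos: [0.6123, 0.0489, 0.1227]
tcp_rot: [-90.0, 0.0, -92.0]
force: [0.4, -0.8, 0.5]
finger_gap: 0.0005
```

Emit:
send_rows(deltas=[[[0,0.1,0,0],[0,0,0,0]]])

```text
t: 29.72
tool_pos: [0.6123, 0.0489, 0.1217]
tcp_rot: [-90.0, 0.0, -92.0]
force: [-0.3, -1.4, 0.4]
finger_gap: 0.0002
```

Emit:
send_rows(deltas=[[[0,-0.3,0,0],[0,-1,0,0],[0,-2,0,0],[0,-2.5,0,0],[0,-2.7,0,0],[0,0,-3,0],[0,0,-4,0],[0,0,-4,0],[0,0,-3,0],[0,0,-1.2,0],[0,0,0,0],[0,0,0,0]]])

```text
t: 31.22
tool_pos: [0.4614, 0.0539, 0.2069]
tcp_rot: [-90.0, -0.0, -92.0]
force: [0.9, 0.2, -0.4]
finger_gap: 0.0006
```

```bash
python3 - <<'E'
from h import *
o=grab('wrist','wrist8');print(o['t'],o['tool_pos'],o['force'])
grab('scene','scene8');grab('side','side8')
# compare with wrist5 (same pose): brightness change summary
a=cv2.imread('pics/wrist5.png',0)[0:170,185:335].astype(int);b=cv2.imread('pics/wrist8.png',0)[0:170,185:335].astype(int)
d=abs(a-b)>25;print(d.sum());ys,xs=np.nonzero(d);print(xs.min(),xs.max(),ys.min(),ys.max())
w=cv2.resize(cv2.imread('pics/wrist8.png')[0:166,185:335],None,fx=3,fy=3,interpolation=cv2.INTER_CUBIC)
def c(n,w=64,h=48):
    p=proj(n,[.585,.05,.13])[0];x,y=int(p[0]-w/2),int(p[1]-h/2)
    return cv2.resize(cv2.imread(f'pics/{n}.png')[y:y+h,x:x+w],(332,249),interpolation=cv2.INTER_CUBIC)
cv2.imwrite('pics/c8.png',np.hstack([w,np.vstack([c('scene8'),c('side8')])]))
E
```

```text
31.225 [0.46140539 0.05390192 0.20685887] [ 0.88740461  0.15905269 -0.38665486]
2892
0 149 0 158
```

View pics/c8.png

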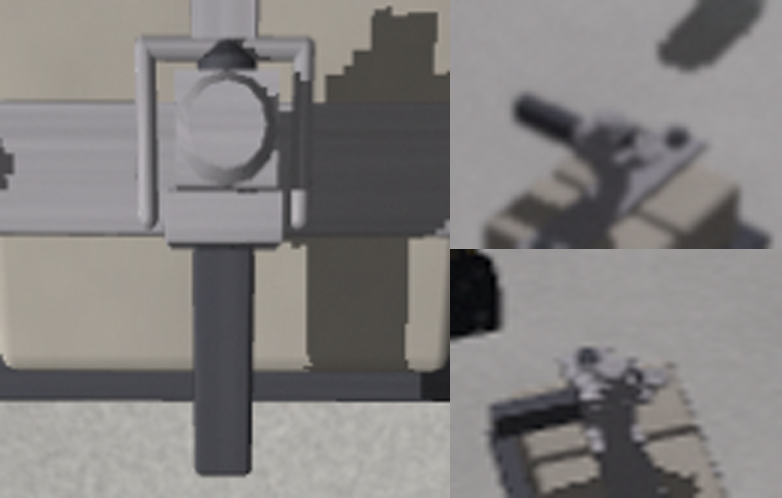

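The loop lies round the rod with the cross bar at wrist px (260,16) beneath the dark catch tip. The pin is unmoved: collar rear edge (260,82), handle rear end (259,158). One numeric check of the loop angle follows.

```bash
python3 - <<'E'
from h import *
y=np.radians(-1.96);cx=np.array([np.cos(y),np.sin(y),0]);cy=np.array([-np.sin(y),np.cos(y),0]);F=np.array([.5699,.0503,.114])
for th in (1.1,1.25,1.4,1.45,1.5,1.54):
    p=th+np.radians(10);P=[F+cx*(-.006+.037*np.sin(p))+s*cy+np.array([0,0,.012+.037*np.cos(p)]) for s in(.019,-.019)]
    print(th,proj('wrist8',P).round(1).tolist())
print('seen arms px',[185+147/3,185+305/3],'bar row',48/3,'pin rear seen',(185+222/3,472/3),proj('wrist8',[F-.072*cx+np.array([0,0,.01])]))
E
```

```text
1.1 [[232.1, 11.3], [288.9, 11.2]]
1.25 [[232.7, 11.6], [288.2, 11.6]]
1.4 [[233.4, 13.4], [287.4, 13.4]]
1.45 [[233.6, 14.3], [287.1, 14.3]]
1.5 [[233.8, 15.3], [286.9, 15.3]]
1.54 [[234.0, 16.2], [286.7, 16.2]]
seen arms px [234.0, 286.6666666666667] bar row 16.0 pin rear seen (259.0, 157.33333333333334) [[260.16870366 158.08891773]]
```

The bar's pixels fit a loop angle of about 1.5 rad, so it is latched. Handing in.

```bash
python3 -c "
from cell import ctrl
print(ctrl.get_obs()['t'],ctrl.close_job())"
```

```text
the job is handed in; nothing more can be done
31.375 None
```

The hitch pin is home in the tie rod's cross hole and its loop is down, held under the spring catch. I handed the job in at 31.4 s with the arm clear of everything.

- **Height:** I found the rod top by touch at z = 0.140, which puts the hole's axis at 0.114. That touch went to about 16 N, more than "lightly" but below the 20 N that slides the rod.
- **Insertion:** The pin went in from the handle side with almost no force. The collar met the rod within 0.5 mm of where I expected, with a peak of about 9 N. I then let it go.
- **Loop:** I swung it over with shut fingers and pressed the tab down, reading about 6 N at most.
- **Last checks:** The final wrist picture shows the loop around the rod, with the cross bar below the catch. The bar's pixels fit a loop angle of about 1.5 rad, and the pin had not moved since I released it.
- **What did not fit:**
  - The push at the catch came with an unexpected 3 N forward.
  - I never felt a clear end stop under the fingers, so the latch is judged from the pictures.
- **Mugs and jar:** I kept clear of them but did not check them separately at the end.

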